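Walk the tube block round against the cold fence

ROBOT

A 6-joint arm with a two-finger parallel gripper is mounted at the origin on the work surface. World frame = base frame: x ahead of the robot, y to its left, z up, the work surface at z = 0. Lengths are in m, angles in degrees, forces in N, time in s.
With the tool pointing down it reaches from about 0.375 to 0.9 m from the base axis. Payload 3.1 kg.
Tool frame: the origin (TCP) lies midway between the tips of the shut fingers; the grasp point (between the pads) lies bot.hold_point_z behind it (bot.hold_point_z is the distance from the TCP to the grasp point, in m); z points along the fingers, y is the direction in which the jaws open and shut (so a half turn about z gives the same grasp; the last joint's range is limited). The gripper opens to 87 mm and grips with 3 to 60 N. Pads are 19 mm wide; open, the fingers measure 117 mm over their backs; the gripper's body (75 mm by 190 mm) begins 51 mm behind the grasp point.
Start: joints at [-10.227, 30.224, 82.088, -0, 67.689, -10.227], TCP at [0.625, 0, 0.223] pointing down, gripper open.
Joint ranges: [-176.69, 176.69], [-43.24, 126.21], [12.49, 139.97], [-82, 262], [0, 151.66], [-163.58, 163.58]. Speed limits (degrees/s): [159.86, 159.86, 180, 180, 180, 180].

INTERFACE

Orientations are given as a 3x3 rotation matrix whose columns are the frame's x, y, z axes.
In Python, from rig import bot, vision gives the robot as it stands.
- The arm moves only by the shell command python3 -m inch 'ROWS'. ROWS is JSON, a list of rows, each a list of 5 numbers: the finger opening in mm, from 0 to 87, then the shift along the tool's x, y, z in mm, then the turn about the tool's z in rad. In form: [[hand, dx, dy, dz, roll], ...]. A call has 1 to 8 rows; each row is the pose to reach, as a shift and turn from the pose measured when the call began, along the tool's axes at that moment; what a row does not reach only later rows make up. A row lasts 1/10 s, in which the tool goes at most 50 mm and 8.59 degrees, less where a joint would pass 70% of its speed; a pose out of reach is approached as far as the arm can. A call with a gripper value outside its range is refused whole. The fingers move at their own pace and stop on an object; the grip force is fixed at half the most. Time passes only in rows, so rows that repeat a pose let the fingers close. It gives the time, the measured TCP pose, the force and the opening at its end, in the units of the state.
- bot.read_state(): the state, without advancing time (a new reading comes with each control period).
- vision.capture(name): name is "scene" or "side" or "wrist"; returns (picture, depth): 384x512x3 uint8, red, green, blue; 384x512 float32, m along the optical axis (not along the pixel's ray), 0 where there is no reading.
- vision.camera_model(name): a dict with "intrinsics" (3x3 intrinsics, pixels), "camera_from_world" (4x4, takes a point from world to camera coordinates). Camera axes: x right, y down, z forward; pixel columns grow to the right and rows downward; lengths in m; the calibration is good to about 2 mm. The wrist camera is an equidistant fisheye: a pixel r from the principal point sees the ray r / f radians off the axis. A picture is of the moment at which its call begins: read the wrist's pose just before it. camera_model takes no time and is no camera call; for the wrist camera it gives the pose at the moment of the call.
- bot.hand_in(): hands the job in, once; it reports no verdict.
The state is a dict: "time_s": time; "joint_positions": joint angles; "qvel": joint speeds; "tau": joint torques, N m; "position": TCP position; "tcp_rot": TCP orientation; "force": force on the tool from outside, world axes, zero at the start; "moment": the same for the moment, N m; "opening": opening from 0.0 (shut) to 1.0 (fully open).
Only numpy, scipy, OpenCV 4.12 (cv2) and the standard library are available. Lean on these libraries where they do the work, as an engineer would, in place of code of your own. Each camera call takes 0.05 s, during which the arm holds its last target. There are 200 camera calls.

TASK

The heavy tube block stands skewed on the cooling plate. Push it round on the plate with the fingertips, gently and without lifting or tipping it or touching the tubes in its top, until its bare metal face (the one with the blue line along its top edge) sits flat against the fence and covers the whole copper strip, then leave it there with the arm clear. Leave everything else where it stands.

Things in the scene. Friction and masses are not known exactly. Their poses are not given: they have to be found in the camera images.
- plate: cooling plate, fixed to the bench: white housing 290 x 340 mm (x, y) and 40 mm high with a flat aluminium top on which the block slides. Origin at the centre of its underside (bench level); its top is at z = 40 mm; its x axis points to the fence, z up. The fence stands near its far (+x) edge, parallel to its y axis, with a row of low heat-sink fins behind it
- fence (a point): point at the middle of the fence's face, at the height of the plate's top; axes as the plate's: x points into the fence, y along it. The fence is a fixed grey bar 200 mm long (along y), 42 mm high and 22 mm thick; its middle 80 mm (40 mm either side of this point) is the copper strip, seen in its face and its top
- block: loose solid aluminium tube block, about 0.8 to 1 kg: 95 mm (its x) by 120 mm (its y), 45 mm high. Origin at the centre of its underside, below its centre of mass; z up. +x face: bare metal with a blue line along the top edge; the other sides wear a hard black guard (included in the size). Starts with the bare face 35 to 90 degrees anticlockwise of facing the fence; slides with dry friction
- block_front (a point): middle of the bare face's lower edge (47.5 mm along the block's x from its origin)
- block_front_left (a point): lower corner of the bare face at the block's +y end (60 mm from its middle)
- block_front_right (a point): lower corner of the bare face at the block's -y end (60 mm from its middle)
- tubes: twelve capped sample tubes fixed in the wells of the block, in its top; same frame as the block; the coloured caps stand 12 mm above the block's top (57 mm above the plate) and all lie at least 6 mm inside the block's edges. Not to be touched
- vial: small amber vial with black cap, 26 mm across, 45 mm high, loose, standing on the plate beyond the left (+y) end of the fence; origin at its foot. Leave it
- pot: small clear pot with white cap, 30 mm across, 38 mm high, loose, standing on the plate beyond the right (-y) end of the fence; origin at its foot. Leave it
- beaker: glass beaker 82 mm across, 115 mm high, on the bench to the left; origin at its foot. Leave it
- wash_bottle: white bottle with red cap, 66 mm across, 170 mm high, on the bench to the left; origin at its foot. Leave it
- tube_rack: blue tube rack 100 x 200 x 54 mm on the bench to the right; origin at the centre of its underside. Leave it
- petri_dishes: stack of clear dishes 94 mm across, 44 mm high, on the bench to the right; origin at its foot. Leave it
- forceps: steel forceps 130 mm long lying on the bench to the right; origin at their middle. Leave them
Not all that is in view belongs to the job. Leave any green look-alike of the block alone.

How it is judged:
By the outcome, as a careful person would: the job done as asked, in the order asked, and still so for the second after the job is handed in, with the robot touching nothing.
It also fails if it takes over 72 s, if anything falls off the work surface, if the arm or the gripper's body presses on something with over 40 N, if the wrist force passes 120 N, or if a joint passes its speed limit or range.

## Working session

There is one attempt and no reset: what is moved stays moved. The work goes in short steps, Python scripts to look and compute and a shell command to move; the robot and the scene stay as the last step left them, time stands still between calls to the robot, and variables do not carry over. Pictures are saved under pics/ and viewed, about 8 in all and at most 12, crops included, and the job is handed in when it is done.

```bash
ls; mkdir -p pics
python3 - <<'E'
from rig import bot, vision
import cv2,numpy as np
s=bot.read_state();print({k:np.round(v,3).tolist() for k,v in s.items()},bot.hold_point_z)
a=vision.capture("scene");b=vision.capture("side")
np.savez('f.npz',a=a[0],ad=a[1],b=b[0],bd=b[1])
for n in("scene","side"):
  m=vision.camera_model(n);print(n,m["intrinsics"],m["camera_from_world"])
cv2.imwrite('pics/scene.png',cv2.resize(a[0],(800,600))[...,::-1])
cv2.imwrite('pics/side.png',b[0][...,::-1])
E
```

```text
pics
{'time_s': 0.0, 'joint_positions': [-10.228, 30.277, 82.156, -0.0, 67.689, -10.227], 'qvel': [0.006, -0.023, 0.013, -0.03, 0.03, -0.085], 'tau': [-0.001, -44.005, -17.659, 0.063, 0.058, -0.0], 'position': [0.624, 0.0, 0.222], 'tcp_rot': [[0.0, 1.0, -0.002], [1.0, -0.0, 0.0], [0.0, -0.002, -1.0]], 'force': [0.55, 0.64, -0.982], 'moment': [-0.012, 0.071, 0.02], 'opening': 0.997} 0.0187
scene [[417.4047327    0.         255.17489034]
 [  0.         417.4047327  182.28230805]
 [  0.           0.           1.        ]] [[ 0.73791848  0.6748871   0.0019289  -0.37248325]
 [ 0.41653205 -0.45318172 -0.78811635 -0.16522876]
 [-0.53101542  0.58236907 -0.61552327  1.5189185 ]
 [ 0.          0.          0.          1.        ]]
side [[349.9449519    0.         251.63842811]
 [  0.         349.9449519  195.19749129]
 [  0.           0.           1.        ]] [[ 0.95327406 -0.30183834 -0.01273477 -0.48088868]
 [-0.19279192 -0.57534479 -0.79486455  0.1242848 ]
 [ 0.23259371  0.76017892 -0.60665326  0.93973221]
 [ 0.          0.          0.          1.        ]]
```

View pics/scene.png

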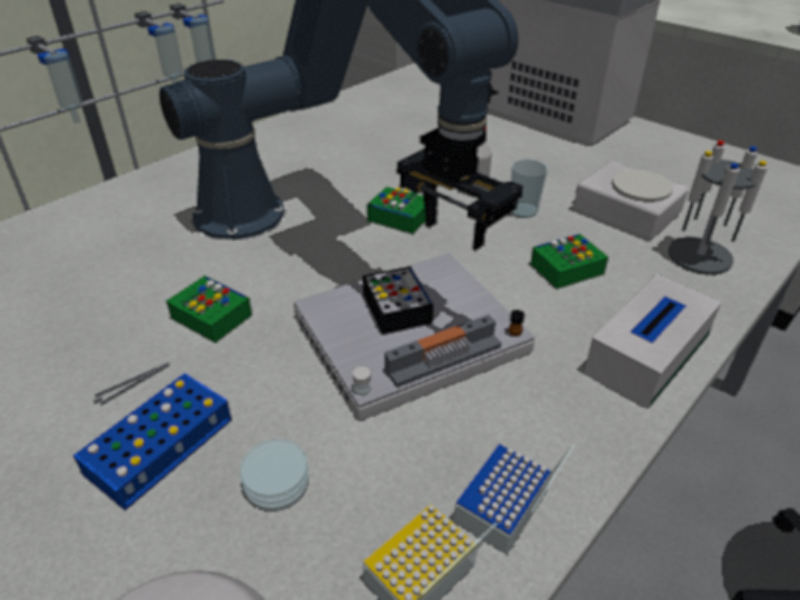

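View pics/side.png

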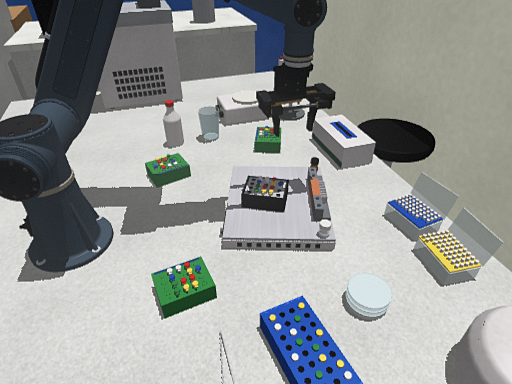

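The block is the black-guarded one on the plate, at scene (398,298) in the 800 px picture. The green look-alikes are at (398,208), (570,260) and (210,305). I'll measure with depth and a rectified top view.

```bash
cat > h.py <<'E'
import numpy as np,cv2
from rig import bot,vision
def ortho(n,img,z,x0,y0,x1,y1,s):
    # top view of plane z; s px/m ; row 0 = x1 (far), col 0 = y1 (left)
    m=vision.camera_model(n);K=m["intrinsics"];T=m["camera_from_world"]
    P=K@T[:3];H=np.c_[P[:,0],P[:,1],P[:,2]*z+P[:,3]]
    A=np.array([[0,-1/s,x1],[-1/s,0,y1],[0,0,1]])
    return cv2.warpPerspective(img,H@A,(int((y1-y0)*s),int((x1-x0)*s)),flags=cv2.INTER_CUBIC|cv2.WARP_INVERSE_MAP)
def cloud(n,d):
    m=vision.camera_model(n);K=m["intrinsics"];T=m["camera_from_world"]
    v,u=np.mgrid[:d.shape[0],:d.shape[1]];ok=d>0
    c=np.stack([(u-K[0,2])/K[0,0]*d,(v-K[1,2])/K[1,1]*d,d],-1)
    return (c-T[:3,3])@T[:3,:3],ok
E
python3 - <<'E'
from h import *
f=np.load('f.npz')
for n,k in(("scene",'a'),("side",'b')):
    w,ok=cloud(n,f[k+'d'])
    c=w[(ok)&(w[...,2]>.034)&(w[...,2]<.046)&(np.abs(w[...,0]-.6)<.4)&(np.abs(w[...,1]+.05)<.35)]
    print(n,len(c),np.median(c,0),np.percentile(c,[2,98],axis=0))
    for v,u in ([(190,254)] if k=='a' else [(190,265)]): print(w[v,u])
    ims=[ortho(n,f[k],z,.38,-.35,.84,.13,820) for z in(.04,.085)]
    cv2.imwrite(f'pics/o_{n}.png',np.hstack(ims)[...,::-1])
    print(ims[0].shape)
E
```

```text
scene 7627 [ 0.57974329 -0.11243096  0.03973438] [[ 0.2286197  -0.39318443  0.03512751]
 [ 0.93793908  0.27779411  0.0457724 ]]
[ 0.54995858 -0.05441252  0.08549446]
(377, 393, 3)
side 8369 [ 0.51798576 -0.14015693  0.03995496] [[ 0.21277843 -0.39209945  0.03567354]
 [ 0.8867263   0.27170483  0.04565367]]
[ 0.52223677 -0.06819421  0.09681645]
(377, 393, 3)
```

View pics/o_scene.png

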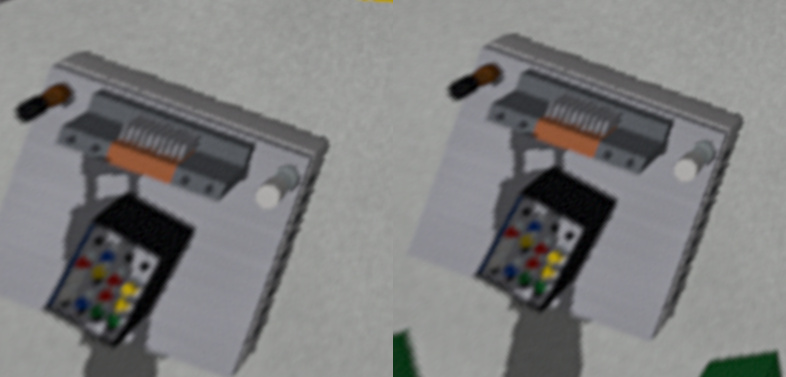

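View pics/o_side.png

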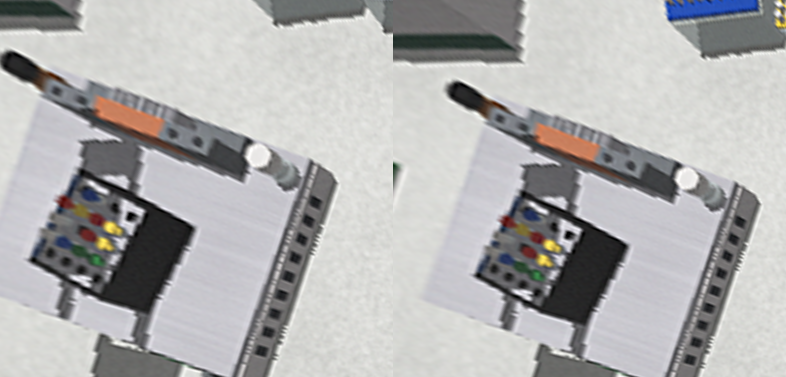

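```bash
cat >> h.py <<'E'
def rect(c):
    r=cv2.minAreaRect(c[:,:2].astype(np.float32)*1000);b=cv2.boxPoints(r)
    return np.round(r[0],1),np.round(r[1],1),round(r[2],1),b.round(0).tolist()
E
python3 - <<'E'
from h import *
f=np.load('f.npz');C=[]
for n,k in(("scene",'a'),("side",'b')):
    w,ok=cloud(n,f[k+'d']);im=f[k].astype(int)
    w=w[ok];im=im[ok]
    r=np.c_[w,im];r=r[(w[:,0]>.38)&(w[:,0]<.84)&(w[:,1]>-.36)&(w[:,1]<.15)&(w[:,2]<.12)];C.append(r)
    g=(r[:,2]>.074)&(r[:,2]<.1)
    m=np.zeros((460,510),np.uint8)
    ij=np.c_[(r[g,0]-.38)*1000,(r[g,1]+.36)*1000].astype(int);m[ij[:,0].clip(0,459),ij[:,1].clip(0,509)]=1
    nl,L=cv2.connectedComponents(cv2.dilate(m,np.ones((7,7))))
    l=L[ij[:,0].clip(0,459),ij[:,1].clip(0,509)]
    for i in range(1,nl):
        q=r[g][l==i]
        if len(q)>15: print(n,i,len(q),rect(q[q[:,2]>.079]) if (q[:,2]>.079).sum()>5 else q[:,:3].mean(0),q[:,3:].mean(0).round())
    cp=r[(r[:,3]>1.5*r[:,5])&(r[:,3]>120)&(r[:,4]>60)&(r[:,2]>.06)&(r[:,2]<.09)]
    print('orange',len(cp),cp[:,:3].mean(0), rect(cp))
np.save('c.npy',np.vstack(C))
E
```

```text
scene 1 1039 (array([534.5, -37.8]), array([ 96. , 126.1]), 61.2, [[456.0, -50.0], [567.0, -110.0], [613.0, -26.0], [502.0, 35.0]]) [61. 59. 58.]
scene 2 82 (array([ 625.7, -221.8]), array([16.8, 24.3]), 8.4, [[616.0, -211.0], [619.0, -235.0], [636.0, -233.0], [632.0, -209.0]]) [160. 158. 158.]
scene 3 620 (array([669.8, -77.7]), array([199.8,  25.6]), 70.2, [[624.0, -167.0], [648.0, -176.0], [716.0, 12.0], [692.0, 21.0]]) [96. 78. 71.]
scene 6 69 (array([729.5,  52.8]), array([21.4, 27.4]), 35.5, [[713.0, 58.0], [729.0, 35.0], [746.0, 48.0], [730.0, 70.0]]) [32. 32. 33.]
orange 173 [ 0.66386738 -0.07751331  0.08132016] (array([599.3, -85.3]), array([187.1,  77.1]), 7.6, [[501.0, -59.0], [512.0, -136.0], [697.0, -111.0], [687.0, -35.0]])
side 1 994 (array([533.5, -38.7]), array([ 99.3, 119.9]), 60.7, [[457.0, -53.0], [561.0, -111.0], [610.0, -25.0], [505.0, 34.0]]) [88. 86. 84.]
side 2 75 [ 0.6266271  -0.22242184  0.0769821 ] [218. 217. 215.]
side 3 375 (array([667.9, -78.7]), array([200.2,  22.2]), 70.2, [[623.0, -169.0], [644.0, -177.0], [712.0, 12.0], [691.0, 19.0]]) [139. 114. 105.]
side 9 45 (array([728.7,  51.9]), array([21.5, 22.1]), 70.3, [[715.0, 45.0], [735.0, 38.0], [743.0, 58.0], [722.0, 66.0]]) [36. 36. 37.]
orange 135 [ 0.66608155 -0.07599676  0.08107068] (array([658.8, -52.9]), array([234.9, 115.3]), 25.9, [[528.0, -52.0], [578.0, -156.0], [790.0, -53.0], [739.0, 50.0]])
```

Run:
```python
from h import *
m=vision.camera_model("wrist");a=vision.capture("wrist");print(m);np.savez('w.npz',a=a[0],d=a[1])
cv2.imwrite('pics/w0.png',a[0][...,::-1])
```

```text
{'intrinsics': array([[297.31863964,   0.        , 254.91601549],
       [  0.        , 297.31863964, 193.21681103],
       [  0.        ,   0.        ,   1.        ]]), 'camera_from_world': array([[ 9.99997363e-01, -4.77142704e-04, -2.24639331e-03,
        -6.22899423e-01],
       [ 2.08371067e-04, -9.55291524e-01,  2.95665454e-01,
        -3.66758365e-02],
       [-2.28703510e-03, -2.95665143e-01, -9.55288905e-01,
         3.92117322e-01],
       [ 0.00000000e+00,  0.00000000e+00,  0.00000000e+00,
         1.00000000e+00]])}
```

View pics/w0.png

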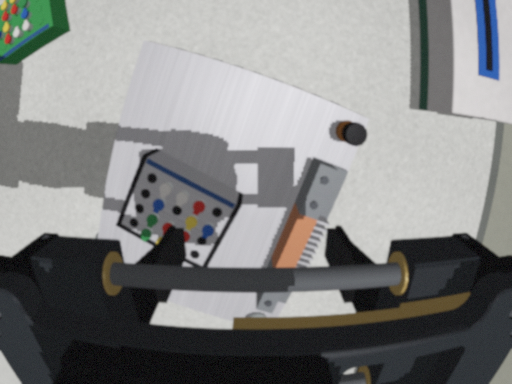

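Wrist view: the block is at about (180,210), with the blue line running (150,152)–(240,200). The fence copper is at (295,240). The depth fits return the given sizes (96–99 × 120–126 mm, fence 200 × 22–25 mm):
- **Fence:** plate yaw about −19.8°, fence point about (658, −74.5).
- **Block:** in the fence frame, centre (−129, −8) and yaw +81°.

Plan:
1. With shut fingers, push +x' on the left end of the face nearest the robot, which turns the block clockwise.
2. Push on the back face with two fingers until it is flush.

First I'll go above the start point and roll to the plate axes.

```bash
cat >> h.py <<'E'
F0=np.array([658.,-74.5]);YAW=-19.8
def toF(p):
    a=np.deg2rad(YAW);d=np.asarray(p)-F0
    return d@np.array([[np.cos(a),-np.sin(a)],[np.sin(a),np.cos(a)]])
def tool():
    s=bot.read_state();R=np.array(s["tcp_rot"]);p=np.array(s["position"])*1000
    print('t',round(s["time_s"],2),'tcpF',toF(p[:2]).round(1),'z',p[2].round(1),'tool y yaw in F',round(np.degrees(np.arctan2(R[1,1],R[0,1]))-YAW,1),'tilt',R[:2,2].round(3),'F',np.round(s["force"],1),'op',round(s["opening"]*87,1))
E
python3 -m inch '[[0,10,-30,0,-0.14],[0,20,-65,0,-0.28],[0,30,-100,0,-0.42],[0,43,-135,0,-0.56],[0,43,-144,0,-0.70],[0,43,-144,0,-0.84],[0,43,-144,0,-0.98],[0,43,-144,0,-1.12]]'; python3 -c "from h import *;tool()"
```

```text
time_s: 0.95
position: [0.4801, 0.0432, 0.222]
tcp_rot: [[-0.903, 0.43, -0.002], [0.43, 0.903, 0.0], [0.002, -0.001, -1.0]]
force: [0.4, -0.1, -0.1]
opening: 0.353
t 0.95 tcpF [-207.2   50.5] z 222.0 tool y yaw in F 84.3 tilt [-0.002  0.   ] F [ 0.4 -0.1 -0.1] op 30.7
```

```bash
python3 -m inch '[[0,0,0,25,-0.1],[0,0,0,55,-0.1],[0,0,0,85,-0.1],[0,0,0,115,-0.1],[0,0,0,140,-0.1],[0,0,0,155,-0.1],[0,0,0,166,-0.1],[0,0,0,168,-0.1]]'
python3 - <<'E'
from h import *
tool()
m=vision.camera_model("side");a,_=vision.capture("side")
cv2.imwrite('pics/s1.png',cv2.resize(a[140:270,190:370],None,fx=4,fy=4,interpolation=cv2.INTER_CUBIC)[...,::-1])
E
```

```text
time_s: 1.75
position: [0.4792, 0.0433, 0.0529]
tcp_rot: [[-0.941, 0.338, -0.004], [0.338, 0.941, 0.001], [0.004, -0.001, -1.0]]
force: [-0.4, 0.3, -0.4]
opening: 0.003
t 1.75 tcpF [-208.1   50.3] z 52.9 tool y yaw in F 90.0 tilt [-0.004  0.001] F [-0.4  0.3 -0.4] op 0.3
```

View pics/s1.png

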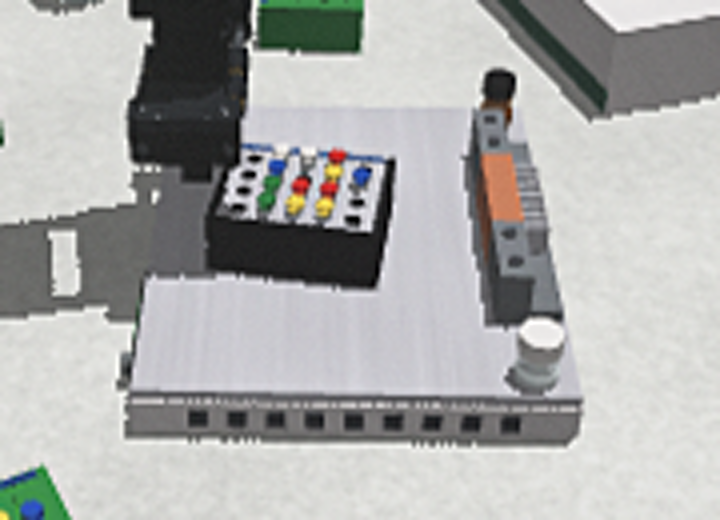

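The block (300,190 in the crop) has its blue line away from the camera, and the finger (200,165) stands behind its left end, as planned. Now a gentle push.

```bash
cat >> h.py <<'E'
from scipy.optimize import minimize
def block(names=("scene","side"),near=None):
    # fit of 95x120 rectangle to points of block's top (z 80..90, caps to 98) in fence frame; yaw of bare face from blue line
    for n in names:
        im,d=vision.capture(n);w,ok=cloud(n,d);P=w.reshape(-1,3)[ok.ravel()]*1000;c=im.reshape(-1,3)[ok.ravel()].astype(int)
        f=toF(P[:,:2]);g=(P[:,2]>79)&(P[:,2]<92)&(f[:,0]<-4)&(f[:,0]>-230)&(np.abs(f[:,1])<110)
        s=bot.read_state();t=toF(np.array(s["position"][:2])*1000)
        R=np.array(s["tcp_rot"]);ax=toF(F0+R[:2,1]);ax/=np.linalg.norm(ax);e=f-t
        half=s["opening"]*43.5+20
        g&=~((np.abs(e@ax)<half)&(np.abs(e@np.array([-ax[1],ax[0]]))<13))
        q=f[g]
        m=np.zeros((260,240),np.uint8);ij=np.c_[q[:,0]+235,q[:,1]+115].astype(int);m[ij[:,0],ij[:,1]]=1
        nl,L,st,_=cv2.connectedComponentsWithStats(cv2.dilate(m,np.ones((7,7))));k=1+st[1:,4].argmax()
        sel=L[ij[:,0],ij[:,1]]==k;q=q[sel];bl=c[g][sel];P2=P[g][sel]
        def cost(v,):
            a=np.deg2rad(v[2]);l=(q-v[:2])@np.array([[np.cos(a),-np.sin(a)],[np.sin(a),np.cos(a)]])
            h=np.abs(l)-[47.5,60]
            out=np.clip(h,0,6).sum()
            ext=sum(abs(np.percentile(sg*l[:,i],99)-hh) for i,hh in((0,47.5),(1,60)) for sg in(1,-1))
            return out/len(q)*10+ext
        best=min((minimize(cost,[*(q.min(0)+q.max(0))/2,y0],method='Nelder-Mead',options=dict(initial_simplex=np.array([[*(q.min(0)+q.max(0))/2,y0]]*4)+np.array([[0,0,0],[6,0,0],[0,6,0],[0,0,8]]))) for y0 in range(-10,95,15)),key=lambda r:r.fun)
        b=(bl[:,2]>1.6*bl[:,0])&(bl[:,2]>50)&(bl[:,1]<1.0*bl[:,2])&(P2[:,2]<88)
        v=best.x;a=np.deg2rad(v[2]);l=(q[b]-v[:2])@np.array([[np.cos(a),-np.sin(a)],[np.sin(a),np.cos(a)]])
        print(n,'block F',v.round(1),'cost',round(best.fun,1),'n',len(q),'rect',rect(q/1000)[:3],'blue l',np.median(l,0).round(0) if b.any() else None,b.sum())
E
python3 -m inch '[[0,-6,0,0,0],[0,-12,0,0,0],[0,-18,0,0,0],[0,-24,0,0,0],[0,-30,0,0,0],[0,-36,0,0,0],[0,-42,0,0,0],[0,-47,0,0,0]]'; python3 -c "
from h import *
tool();block()"
```

```text
time_s: 2.6
position: [0.5221, 0.0286, 0.0537]
tcp_rot: [[-0.941, 0.339, -0.007], [0.339, 0.941, 0.003], [0.008, -0.0, -1.0]]
force: [-3.5, 4.2, 2.7]
opening: 0.005
t 2.6 tcpF [-162.8   51. ] z 53.7 tool y yaw in F 90.0 tilt [-0.007  0.003] F [-3.5  4.2  2.7] op 0.4
scene block F [-109.4  -18.1   65.4] cost 0.5 n 787 rect (array([-110.1,  -17.6]), array([ 95.3, 124.8]), 67.7) blue l [42. 19.] 48
side block F [-111.7  -22.2   70.7] cost 0.5 n 695 rect (array([-110.9,  -19.6]), array([ 98.7, 120.9]), 67.3) blue l [ 47. -34.] 14
```

The first push works: yaw 81° → 67°, y' −8 → −18. Next I'll push +y' at the robot end of the guard side that faces right. That turns the block clockwise and restores y'.

```bash
python3 -m inch '[[0,20,0,0,0],[0,54,0,0,0],[0,54,-30,0,0],[0,54,-60,0,0],[0,54,-90,0,0],[0,54,-121,0,0],[0,40,-122,0,0],[0,22,-122,0,0]]'; python3 -m inch '[[0,0,6,0,0],[0,0,12,0,0],[0,0,17,0,0],[0,0,22,0,0],[0,0,27,0,0],[0,0,32,0,0],[0,0,37,0,0],[0,0,42,0,0]]';  python3 -c "
from h import *
tool();block()"
```

```text
time_s: 3.5
position: [0.4618, -0.0811, 0.0543]
tcp_rot: [[-0.94, 0.341, -0.003], [0.341, 0.94, 0.001], [0.003, -0.0, -1.0]]
force: [-0.4, -0.4, -0.2]
opening: 0.009
time_s: 4.3
position: [0.4757, -0.041, 0.0542]
tcp_rot: [[-0.94, 0.341, -0.004], [0.341, 0.94, 0.001], [0.004, -0.0, -1.0]]
force: [-2.3, -1.8, 0.3]
opening: 0.007
t 4.3 tcpF [-182.8  -30.2] z 54.2 tool y yaw in F 89.9 tilt [-0.004  0.001] F [-2.3 -1.8  0.3] op 0.6
scene block F [-104.8   -9.9   55.4] cost 2.1 n 785 rect (array([-104.7,   -9.9]), array([ 95.3, 127.3]), 53.7) blue l [43.  0.] 52
side block F [-88.6 -25.7 120.3] cost 13.0 n 529 rect (array([-91.7, -22. ]), array([98.1, 85.3]), 53.3) blue l [  9. -47.] 15
```

```bash
python3 -m inch '[[0,0,5,0,0],[0,0,10,0,0],[0,0,15,0,0],[0,0,19,0,0],[0,0,23,0,0],[0,0,26,0,0]]';  python3 -c "
from h import *
tool();block()"
```

```text
time_s: 5.0
position: [0.4852, -0.016, 0.0542]
tcp_rot: [[-0.94, 0.34, -0.003], [0.34, 0.94, 0.001], [0.004, 0.0, -1.0]]
force: [-1.6, -2.7, 1.2]
opening: 0.005
t 5.0 tcpF [-182.5   -3.5] z 54.2 tool y yaw in F 89.9 tilt [-0.003  0.001] F [-1.6 -2.7  1.2] op 0.4
scene block F [-101.7   -2.    41. ] cost 1.2 n 800 rect (array([-103.,   -1.]), array([ 96.5, 125.6]), 38.9) blue l [42. -0.] 47
side block F [-102.7   -3.1   36.4] cost 1.1 n 636 rect (array([-103.6,   -2.3]), array([ 96.6, 122.3]), 38.6) blue l [ 45. -16.] 21
```

```bash
python3 -m inch '[[0,-4,2,0,0],[0,-8,4,0,0],[0,-12,6,0,0],[0,-16,8,0,0],[0,-20,10,0,0],[0,-24,11,0,0]]';  python3 -c "
from h import *
tool();block()"
```

```text
time_s: 5.7
position: [0.5081, -0.012, 0.0536]
tcp_rot: [[-0.94, 0.34, -0.011], [0.34, 0.94, 0.004], [0.012, 0.0, -1.0]]
force: [-5.3, 2.7, 1.6]
opening: 0.005
t 5.7 tcpF [-162.2    8.1] z 53.6 tool y yaw in F 89.9 tilt [-0.011  0.004] F [-5.3  2.7  1.6] op 0.4
scene block F [-84.5  -0.5  31.3] cost 0.9 n 836 rect (array([-85.2,  -0.2]), array([ 98.1, 122.6]), 30.4) blue l [42.  3.] 50
side block F [-84.3  -1.3  28.7] cost 1.1 n 628 rect (array([-85.4,  -0.6]), array([ 97.4, 123. ]), 30.2) blue l [ 45. -12.] 32
```

```bash
python3 -m inch '[[0,8,0,0,0],[0,10,20,0,0],[0,4,22,0,0],[0,-2,24,0,0],[0,-6,27,0,0],[0,-11,30,0,0],[0,-16,33,0,0],[0,-20,36,0,0]]';  python3 -c "
from h import *
tool();block()"
```

```text
time_s: 6.6
position: [0.5384, 0.0149, 0.0534]
tcp_rot: [[-0.94, 0.34, -0.013], [0.34, 0.94, 0.005], [0.014, -0.0, -1.0]]
force: [-5.4, 2.4, 3.7]
opening: 0.007
t 6.6 tcpF [-142.8   43.6] z 53.4 tool y yaw in F 89.9 tilt [-0.013  0.005] F [-5.4  2.4  3.7] op 0.6
scene block F [-67.6  -1.   16.7] cost 1.0 n 881 rect (array([-68.1,  -1.2]), array([100.2, 122.4]), 18.9) blue l [42.  1.] 47
side block F [-68.7  -2.6  18.3] cost 0.8 n 656 rect (array([-68.8,  -1.4]), array([ 95.9, 124.2]), 17.9) blue l [45. -5.] 42
```

```bash
python3 -m inch '[[0,-4,1,0,0],[0,-8,2,0,0],[0,-12,3,0,0],[0,-15,4,0,0],[0,-18,5,0,0],[0,-21,6,0,0]]';  python3 -c "
from h import *
tool();block()"
```

```text
time_s: 7.3
position: [0.56, 0.0137, 0.053]
tcp_rot: [[-0.94, 0.341, -0.014], [0.341, 0.94, 0.006], [0.015, 0.001, -1.0]]
force: [-4.7, 3.3, 2.5]
opening: 0.004
t 7.3 tcpF [-122.1   49.8] z 53.0 tool y yaw in F 89.9 tilt [-0.014  0.006] F [-4.7  3.3  2.5] op 0.4
scene block F [-54.9  -4.7   8.2] cost 0.6 n 897 rect (array([-55.9,  -4.5]), array([ 99.4, 123.2]), 7.7) blue l [42. -0.] 42
side block F [-56.1  -6.    9.3] cost 0.9 n 658 rect (array([-56.3,  -5.5]), array([ 95.2, 123.7]), 6.9) blue l [45. -1.] 44
```

```bash
python3 -m inch '[[0,10,0,0,0],[0,20,0,0,0],[60,20,-20,0,0],[60,20,-40,0,0],[60,20,-55,0,0],[60,20,-55,0,0],[60,20,-55,0,0],[60,20,-55,0,0]]';python3 -m inch '[[60,-8,0,0,0],[60,-16,0,0,0],[60,-22,0,0,0],[60,-26,0,0,0],[60,-30,0,0,0],[60,-33,0,0,0]]';  python3 -c "
from h import *
tool();block()"
```

```text
time_s: 8.2
position: [0.524, -0.031, 0.0532]
tcp_rot: [[-0.94, 0.341, -0.01], [0.341, 0.94, 0.005], [0.012, 0.001, -1.0]]
force: [0.4, 0.0, 0.1]
opening: 0.468
time_s: 8.8
position: [0.5509, -0.0397, 0.0521]
tcp_rot: [[-0.94, 0.34, -0.02], [0.339, 0.941, 0.009], [0.022, 0.002, -1.0]]
force: [-5.7, 5.4, 1.8]
opening: 0.689
t 8.8 tcpF [-112.5   -3.6] z 52.1 tool y yaw in F 89.9 tilt [-0.02   0.009] F [-5.7  5.4  1.8] op 59.9
scene block F [-49.5  -6.    5. ] cost 0.7 n 873 rect (array([-50.6,  -5.2]), array([ 96.3, 123.2]), 3.1) blue l [42.  2.] 48
side block F [-50.5  -7.7   5.4] cost 1.5 n 543 rect (array([-49.6,  -6.5]), array([ 90.7, 124.9]), 0.3) blue l [43.  7.] 42
```

```bash
python3 -m inch '[[60,-3,0,0,0],[60,-5,0,0,0],[60,-7,0,0,0],[60,-9,0,0,0],[60,-11,0,0,0],[60,-12,0,0,0]]';  python3 -c "
from h import *
tool();block()"
```

```text
time_s: 9.5
position: [0.5567, -0.0407, 0.0512]
tcp_rot: [[-0.94, 0.339, -0.033], [0.339, 0.941, 0.014], [0.036, 0.002, -0.999]]
force: [-12.2, 7.8, 9.8]
opening: 0.689
t 9.5 tcpF [-106.8   -2.5] z 51.2 tool y yaw in F 90.0 tilt [-0.033  0.014] F [-12.2   7.8   9.8] op 60.0
scene block F [-48.7  -7.7  -5.9] cost 3.0 n 818 rect (array([-50.4,  -7. ]), array([ 92.3, 121.6]), 0.0) blue l [42. 13.] 30
side block F [-49.7 -10.3   5.4] cost 3.7 n 503 rect (array([-49.2,  -7.3]), array([123.4,  90.7]), 89.8) blue l [43. -1.] 25
```

```bash
python3 -m inch '[[60,8,0,0,0],[60,25,0,0,0],[60,45,0,0,0],[60,50,0,-30,0],[60,50,0,-70,0],[60,50,0,-110,0],[60,50,0,-140,0],[60,50,0,-150,0]]';  python3 - <<'E'
from h import *
tool();block()
m,_=vision.capture("wrist");a,_=vision.capture("scene")
o=ortho("scene",a,.083,.48,-.2,.76,.08,1400)
cv2.imwrite('pics/e1.png',np.hstack([o,cv2.resize(m,(523,392))])[...,::-1][:, :800])
E
```

```text
time_s: 10.4
position: [0.5175, -0.0268, 0.2064]
tcp_rot: [[-0.94, 0.339, -0.024], [0.339, 0.941, 0.012], [0.027, 0.003, -1.0]]
force: [0.9, -0.3, -1.1]
opening: 0.69
t 10.4 tcpF [-148.4   -2.7] z 206.4 tool y yaw in F 90.0 tilt [-0.024  0.012] F [ 0.9 -0.3 -1.1] op 60.0
scene block F [-50.2  -7.3  -6.9] cost 3.2 n 822 rect (array([-50.7,  -6.8]), array([121.9,  93.1]), 89.9) blue l [42.  9.] 27
side block F [-49.2  -9.5  -5.6] cost 2.2 n 676 rect (array([-49.7,  -8. ]), array([ 90.7, 127.4]), 0.3) blue l [42.  3.] 24
```

View pics/e1.png

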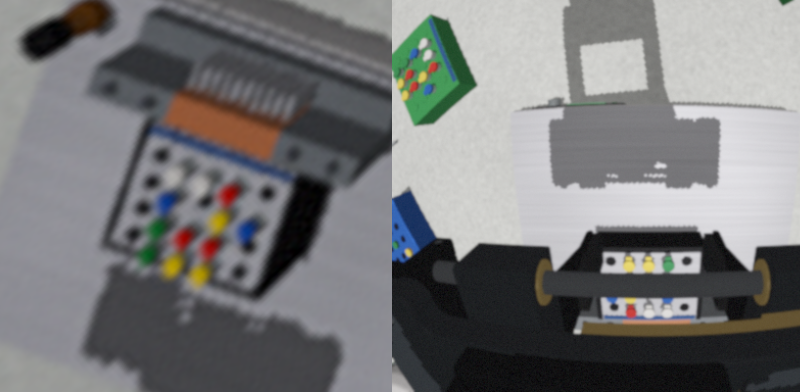

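The crop shows the blue line (150,125)–(295,180) against the copper (165,95)–(280,155), overhanging both ends. I'll check flushness from straight above with the wrist camera.

```bash
python3 -m inch '[[60,-35,0,0,0],[60,-75,0,0,0],[60,-115,0,0,0],[60,-155,0,0,0],[60,-190,0,0,0],[60,-215,0,0,0],[60,-220,0,0,0],[60,-220,0,0,0]]';  python3 - <<'E'
from h import *
tool()
M=vision.camera_model("wrist");im,_=vision.capture("wrist");K=M["intrinsics"];T=M["camera_from_world"]
# top view in fence frame, z=83.5mm: rows x' from +30 (top) to -120, cols y' 110..-110, 3.6px/mm
s=3.6;r,c=np.mgrid[:int(150*s),:int(220*s)];x=30-r/s;y=110-c/s
a=np.deg2rad(YAW);W=np.stack([F0[0]+x*np.cos(a)-y*np.sin(a),F0[1]+x*np.sin(a)+y*np.cos(a),0*x+83.5],-1)/1000
p=W@T[:3,:3].T+T[:3,3];rr=np.hypot(p[...,0],p[...,1]);th=np.arctan2(rr,p[...,2]);k=K[0,0]*th/rr
o=cv2.remap(im,(p[...,0]*k+K[0,2]).astype(np.float32),(p[...,1]*k+K[1,2]).astype(np.float32),cv2.INTER_CUBIC)
cv2.imwrite('pics/e2.png',o[...,::-1]);np.save('o.npy',o)
E
```

```text
time_s: 11.4
position: [0.7197, -0.1003, 0.1903]
tcp_rot: [[-0.94, 0.34, -0.039], [0.339, 0.941, 0.016], [0.042, 0.002, -0.999]]
force: [-0.7, 0.3, -0.2]
opening: 0.692
t 11.4 tcpF [66.8 -3.4] z 190.3 tool y yaw in F 89.9 tilt [-0.039  0.016] F [-0.7  0.3 -0.2] op 60.2
```

View pics/e2.png

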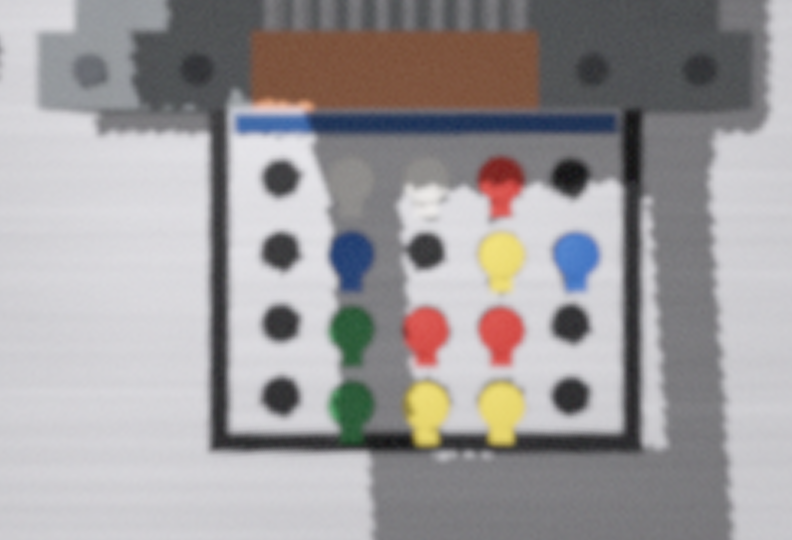

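The rectified top view shows the block at columns 212–640 and the copper at 250–540, so it is covered with 10.6 mm spare on the left and 28 mm on the right. The block appears to be against the fence (row 108). I'll measure the parallelism.

Run:
```python
import numpy as np
o=np.load('o.npy').astype(float);g=o.mean(2)
def line(cols,r0,r1,sign,ch=None):
    G=g if ch is None else ch
    pts=[]
    for c in cols:
        d=sign*np.gradient(G[r0:r1,c-2:c+3].mean(1));i=d.argmax()
        w=d[max(i-3,0):i+4].clip(0);pts.append((c,r0+(w*np.arange(max(i-3,0),max(i-3,0)+len(w))).sum()/w.sum()))
    p=np.array(pts);k=np.ones(len(p),bool)
    for _ in range(4):
        f=np.polyfit(p[k,0],p[k,1],1);e=np.abs(p[:,1]-np.polyval(f,p[:,0]));k=e<1.5
    return 'slope deg',round(np.degrees(np.arctan(f[0])),2),'row@250',round(np.polyval(f,250),1),'row@600',round(np.polyval(f,600),1),k.sum(),len(p)
print('fence L+R',line(list(range(105,200,4))+list(range(650,745,4)),95,122,1))
print('fence/block',line(range(325,530,4),97,118,1))
print('white/blue',line(range(320,612,4),108,125,1,o[...,2]-o[...,0]))
print('blue lower',line(range(320,612,4),122,142,-1,o[...,2]-o[...,0]))
print('white/black back',line([*range(235,330,4),*range(370,405,4),*range(530,620,4)],425,446,-1))
print('fence back copper',line(range(260,530,4),20,45,1,o[...,0]-o[...,2]))
print(o[100:122,430].astype(int).tolist()); print(o[100:122,270].astype(int).tolist()); print(o[100:122,600].astype(int).tolist())
```

```text
fence L+R ('slope deg', np.float64(-0.37), 'row@250', np.float64(114.9), 'row@600', np.float64(112.6), np.int64(32), 48)
fence/block ('slope deg', np.float64(-0.18), 'row@250', np.float64(106.6), 'row@600', np.float64(105.6), np.int64(51), 52)
white/blue ('slope deg', np.float64(0.23), 'row@250', np.float64(109.9), 'row@600', np.float64(111.3), np.int64(53), 73)
blue lower ('slope deg', np.float64(-0.34), 'row@250', np.float64(132.8), 'row@600', np.float64(130.7), np.int64(65), 73)
white/black back ('slope deg', np.float64(-0.15), 'row@250', np.float64(434.4), 'row@600', np.float64(433.5), np.int64(47), 56)
fence back copper ('slope deg', np.float64(0.01), 'row@250', np.float64(30.9), 'row@600', np.float64(30.9), np.int64(68), 68)
[[126, 84, 64], [127, 85, 65], [127, 85, 64], [128, 87, 66], [128, 89, 70], [128, 93, 76], [127, 96, 82], [125, 99, 90], [122, 102, 97], [120, 104, 101], [114, 103, 105], [105, 100, 107], [99, 97, 107], [89, 91, 104], [75, 82, 101], [64, 74, 97], [55, 68, 93], [45, 61, 89], [39, 57, 88], [38, 56, 88], [36, 55, 88], [33, 52, 87]]
[[188, 134, 101], [199, 144, 111], [211, 157, 125], [217, 164, 134], [221, 170, 143], [224, 177, 155], [227, 185, 167], [227, 190, 177], [224, 193, 185], [219, 195, 194], [215, 195, 198], [206, 191, 199], [190, 184, 199], [178, 177, 196], [163, 167, 192], [142, 154, 186], [124, 143, 181], [109, 133, 176], [94, 124, 173], [80, 116, 170], [74, 113, 170], [71, 112, 170]]
[[79, 82, 84], [79, 83, 84], [80, 84, 85], [82, 85, 87], [84, 87, 88], [86, 88, 90], [89, 90, 92], [92, 93, 96], [96, 96, 99], [98, 98, 103], [97, 98, 104], [93, 95, 104], [88, 91, 103], [80, 85, 100], [69, 77, 96], [61, 71, 93], [53, 64, 90], [44, 59, 87], [40, 56, 87], [38, 56, 87], [35, 55, 87], [34, 53, 86]]
```

Fence, blue line and back edge are parallel to within about 0.3°, with no visible gap. The last push reached about 15 N against 5–8 N while sliding, so it was seated. I'll raise the arm clear, take a last look and hand in.

```bash
python3 -m inch '[[60,0,0,-20,0],[60,20,0,-45,0],[60,60,0,-70,0],[60,100,0,-80,0],[60,120,0,-80,0],[60,120,0,-80,0],[60,120,0,-80,0],[60,120,0,-80,0]]';  python3 - <<'E'
from h import *
tool();block()
a,_=vision.capture("side")
cv2.imwrite('pics/e3.png',cv2.resize(a[110:270,180:380],None,fx=3.6,fy=3.6,interpolation=cv2.INTER_CUBIC)[...,::-1])
E
```

```text
time_s: 12.25
position: [0.6098, -0.0607, 0.2757]
tcp_rot: [[-0.94, 0.339, -0.039], [0.339, 0.941, 0.016], [0.042, 0.002, -0.999]]
force: [0.7, -0.0, 0.4]
opening: 0.691
t 12.25 tcpF [-50.   -3.3] z 275.7 tool y yaw in F 90.0 tilt [-0.039  0.016] F [ 0.7 -0.   0.4] op 60.1
scene block F [-49.1  -8.4   5.9] cost 4.0 n 658 rect (array([-50.9,  -7. ]), array([ 93.7, 121. ]), 0.1) blue l [44.  5.] 28
side block F [-49.7  -9.2  -4.9] cost 3.9 n 551 rect (array([-49.7,  -7.4]), array([ 90.8, 125. ]), 0.3) blue l [44.  3.] 18
```

View pics/e3.png

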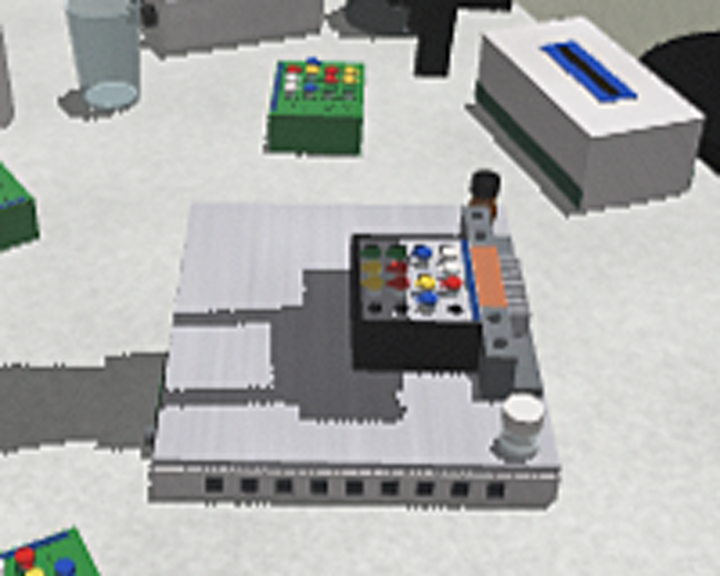

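The block (415,300) sits flush on the fence with the copper (490,275) covered. The vial (485,190) and pot (520,425) are where they were, and the arm is clear.

```bash
python3 -c "
from rig import bot
print(bot.hand_in())"
```

```text
the job is handed in; nothing more can be done
None
```

The block's bare face now sits against the fence and covers the whole copper strip. The job is handed in, at about 12 s of the 72 s allowed. I turned the block clockwise with gentle pushes of the shut fingertips on its guard, then seated it with the two open fingertips on its back face. It was never gripped or lifted.

**Last checks:**
- **Seating:** the face is parallel to the fence within about 0.3°, with no visible gap. The last push reached about 15 N, against 5–8 N while the block was sliding.
- **Coverage:** the block overhangs the copper by about 10 mm on the left and 28 mm on the right. It is about 8 mm off centre to the right, and I left it there.
- **Surroundings:** the vial and pot stand where they were, and the arm is clear above with no contact force. The other bench items were checked only by eye.

**Disagreement:** near the fence, the rectangle fit to the depth data scattered by about ±6° in yaw because its front edge was cut off there. I relied on the minimum-area rectangle (0–0.3°) and the top view from the wrist camera instead.

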